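# Scan the slide fixture and reset its lock plunger one hole along

## Task

Open the lamp fixture by one size: pick up the hand scanner, hold it upright and steady for two seconds with its window 5 to 10 cm above the middle of the barcode label on the fixture's end block, then stand it back upright in its dock and let it go. Next pull up the black lock knob, slide the section one hole towards the label, let the pin go fully home in that hole, and finish while still gripping the knob with the pin home. Leave the other things on the bench where they are.

Things in the scene. Friction and masses are not known exactly. Their poses are not given: they have to be found in the camera images.
- scanner_mid (a point): Middle of the grip of the loose grey hand scanner (0.16 kg), which stands upright in its dock: a head 54 x 46 x 36 mm high at the bottom, above it a straight grip 36 (its x) x 28 (its y) mm, reaching to 124 mm above the underside. This point is on its axis, 95 mm above the underside. z points up along the grip; the scanner reads straight down, along -z.
- scanner_window (a point): Centre of the scanner's dark window, on its flat underside (95 mm below scanner_mid), same axes. It reads along -z, with the label 40 to 120 mm away and within 15 mm of the beam's axis.
- dock_in (a point): Centre of the inner floor (4 to 5 mm above the bench) of the fixed black open-topped dock tray, outside 82 (x) x 78 (y) mm, walls 4 mm thick, rim 20 mm above the bench, inside 74 x 70 mm. The scanner stands in it and goes back to it, at the yaw of the tray or turned by half a turn; it fits with about 10 mm to spare all round.
- fixture: The fixed lamp fixture: a dark steel base plate 100 (x) x 350 (y) x 10 mm with an aluminium rail along y, 40 mm wide, top 50 mm above the bench, with a row of square holes 30 mm apart on its middle line. Origin on the bench under the plate's centre. At its +y end the end block with the label, at its -y end a fixed white V jaw, 82 mm high.
- label (a point): Centre of the white barcode label (44 x 30 mm) facing up on the aluminium end block (60 x 50 mm, top 52 mm above the bench). Its y runs along the rail and is the way in which the section slides to the next hole; the knob lies 150 mm from it along -y at the start.
- knob (a point): Centre of the round black lock knob, 28 mm across, 24 mm high; 95 mm above the bench while the pin is home. It stands on the sliding grey section (62 x 44 mm, top 60 mm; white V jaw away from the label, top 74 mm) over a steel neck 20 mm across that reaches to 78 mm: free on all sides down to 76 mm. Axes as the label's. It moves with plunger and section.
- plunger (a joint): Lift of the knob and its pin (m): 0 pin fully home, 0.014 the upper stop. The pin goes 10 mm deep, so it is clear of the holes above 0.010. A spring pushes it down: 6 N at home, 9.5 N at the stop.
- section (a joint): Travel of the sliding section (m): about 0 in the hole of the start, growing towards the label; the next hole is at 0.030, further ones at 0.060 and -0.030. Pin locked, it has 1.5 mm of play either way. Unlocked it drags with about 2 N and stays where it is left. The round-ended pin finds a hole within about 3 mm when let down.
- dish: Bystander: white dish of screws, 90 mm across, 20 mm high; origin under its centre. It stands on the other side of the bench from the dock.
- lamp_a: Bystander: downlight with white foot (94 mm across) and black finned heat sink, 92 mm high; origin under its centre.
- lamp_b: Bystander: a second such downlight.
- glue: Bystander: red glue bottle, 52 mm across, 138 mm high; origin under its centre.
- trim_a: Bystander: white trim ring, 92 mm across, 18 mm high; origin under its centre.
- trim_b: Bystander: a second such ring.
- driver: Bystander: screwdriver 200 mm long lying on the bench.
Not all that is in view belongs to the job. Of the things shaped like the part that bears dock_in, the black one is meant.

How it is judged:
By the outcome, as a careful person would: the job done as asked, in the order asked, and still so for the second after the job is handed in, while the arm keeps its last pose, push and grip.
It also fails if it takes over 58 s, if anything falls off the work surface, if the arm or the gripper's body presses on something with over 40 N, if the wrist force passes 120 N, or if a joint passes its speed limit or range.

## Robot

A 6-joint arm with a two-finger parallel gripper is mounted at the origin on the work surface. World frame = base frame: x ahead of the robot, y to its left, z up, the work surface at z = 0. Lengths are in m, angles in degrees, forces in N, time in s.
With the tool pointing down it reaches from about 0.4 to 0.825 m from the base axis. Payload 7 kg.
Tool frame: the origin (TCP) lies at the very end of the fingers, on their centre line; the grasp point (between the pads) lies r.pinch_z behind it (r.pinch_z is the distance from the TCP to the grasp point, in m); z points along the fingers, y is the direction in which the jaws open and shut (so a half turn about z gives the same grasp; the last joint's range is limited). The gripper opens to 88 mm and grips with 3 to 60 N. Pads are 19 mm wide; open, the fingers measure 130 mm over their backs; the gripper's body (78 mm by 193 mm) begins 47 mm behind the grasp point.
Start: joints at [83.772, 20.546, 0.682, 0, -70.136, -16.507], TCP at [0.261, 0.623, 0.227] pointing down, gripper open.
Joint ranges: [-176.03, 176.03], [-82.01, 121.73], [-58.28, 71.71], [-173.87, 95.51], [-174.79, -0.11], [-173.66, 173.66]. Speed limits (degrees/s): [136.94, 136.94, 172.46, 180, 180, 180].

## Interface

Orientations are given as [roll, pitch, yaw] about the fixed x, y, z axes, in that order (R = Rz(yaw) Ry(pitch) Rx(roll)).
In Python, from plant import r gives the robot as it stands. The module is installed in compiled form; this text tells all that it offers.
- The arm moves only by the tool servo_tool, never from a script. Its argument "steps" is a list of rows, each a list of 5 numbers: the finger opening in cm, from 0 to 8.76, then the shift along the tool's x, y, z in cm, then the turn about the tool's z in degrees. In form: [[fingers, x, y, z, spin], ...]. A call has 1 to 8 rows; each row shifts and turns the commanded pose from where the row before left it, along the tool's axes as they then stand; what a row does not reach is not made up. A row lasts 1/8 s, in which the tool goes at most 62.5 mm and 10.7 degrees, less where a joint would pass 70% of its speed; a pose out of reach is approached as far as the arm can. A call with a gripper value outside its range is refused whole. The fingers move at their own pace and stop on an object; "squeeze" is the grip in N (left out, the last holds). Time passes only in rows, so rows that do not move let the fingers close. It gives the time, the measured TCP pose, the force and the opening at its end, in the units of the state.
- r.get_state(): the state, without advancing time (a new reading comes with each control period).
- r.capture(name): name is "scene" or "top" or "wrist"; returns the picture (400x640x3 uint8, red, green, blue); there is no depth.
- r.calibration(name): a dict with "K" (3x3 intrinsics, pixels), "rvec" (rotation vector, rad) and "tvec" (3), from world to camera coordinates, as OpenCV has them; the wrist camera has in their place "tool_from_camera" (4x4, takes a point from camera to tool coordinates, whose origin is the TCP and whose axes are the flange's). Camera axes: x right, y down, z forward; pixel columns grow to the right and rows downward; lengths in m; the calibration is good to about 2 mm. A picture is of the moment at which its call begins: read the wrist's pose just before it. calibration takes no time and is no camera call.
- r.close_job(): hands the job in, once; it reports no verdict.
The state is a dict: "time_s": time; "joints": joint angles; "qd": joint speeds; "joint_torque": joint torques, N m; "tcp_pos": TCP position; "eef_rot": TCP orientation; "contact_force": force on the tool from outside, world axes, zero at the start; "moment": the same for the moment, N m; "gripper_width": finger opening in m.
Only numpy, scipy, OpenCV 4.12 (cv2) and the standard library are available. Lean on these libraries where they do the work, as an engineer would, in place of code of your own. Each camera call takes 0.05 s, during which the arm holds its last target.

## Working session

There is one attempt and no reset: what is moved stays moved. The work goes in short steps, Python scripts to look and compute and a tool call to move; the robot and the scene stay as the last step left them, time stands still between calls to the robot, and variables do not carry over. Pictures are saved under pics/ and viewed, and the job is handed in when it is done.

Besides the shell and the picture viewer there is one more tool, called as a command line: name --pt "numbers of a row" for each row, then --argument value for the rest. servo_tool: Moves the arm, as the interface text tells. Its arguments: {"type":"object","properties":{"steps":{"type":"array","items":{"type":"array","items":{"type":"number"}}},"squeeze":{"type":"number"}},"required":["steps"]}

```bash
mkdir -p pics; python3 - <<'E'
from plant import r
import cv2
s=r.get_state();print(s);print(r.pinch_z)
for n in("scene","top","wrist"):
    cv2.imwrite(f"pics/{n}0.png",r.capture(n)[:,:,::-1]);print(n,r.calibration(n))
E
```

```text
{'time_s': 0.0, 'joints': array([ 8.37720243e+01,  2.05907669e+01,  6.33725652e-01, -2.05515207e-02,
       -7.01384060e+01, -1.65058007e+01]), 'qd': array([ 0.06935411,  0.14459936, -0.08437576,  0.00719864, -0.03436652,
       -0.0898547 ]), 'joint_torque': array([-1.94982560e-03, -5.82724822e+01,  2.93057334e+01,  6.99737146e+00,
        6.99433978e-03, -1.47049059e-04]), 'tcp_pos': array([0.2606966 , 0.62207401, 0.22562854]), 'eef_rot': array([ 1.79902997e+02, -8.59674314e-03, -2.27407676e+01]), 'contact_force': array([-0.42171744, -0.2709851 , -0.27804549]), 'moment': array([-0.02062738, -0.03333425,  0.03868371]), 'gripper_width': 0.08757495249737159}
0.0188
scene {'K': array([[450.29797319,   0.        , 315.61162666],
       [  0.        , 450.29797319, 198.16627069],
       [  0.        ,   0.        ,   1.        ]]), 'rvec': array([ 2.49229718,  0.72953066, -0.22879285]), 'tvec': array([-0.40287023, -0.21126776,  1.48067683])}
top {'K': array([[397.58217875,   0.        , 318.55285692],
       [  0.        , 397.58217875, 194.84149991],
       [  0.        ,   0.        ,   1.        ]]), 'rvec': array([ 2.10150919, -2.15613049,  0.20868931]), 'tvec': array([-0.02631872,  0.49978209,  1.21173854])}
wrist {'K': array([[348.74196165,   0.        , 319.06711051],
       [  0.        , 348.74196165, 203.21972921],
       [  0.        ,   0.        ,   1.        ]]), 'tool_from_camera': array([[-5.50467033e-04, -9.62218023e-01, -2.72279586e-01,
         7.28172703e-02],
       [ 9.99998761e-01, -9.31219970e-04,  1.26917443e-03,
        -1.08289052e-03],
       [-1.47477470e-03, -2.72278550e-01,  9.62217344e-01,
        -1.57877121e-01],
       [ 0.00000000e+00,  0.00000000e+00,  0.00000000e+00,
         1.00000000e+00]])}
```

View pics/scene0.png

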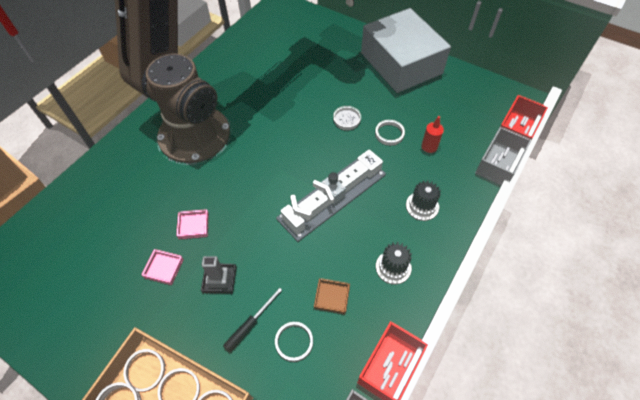

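View pics/top0.png

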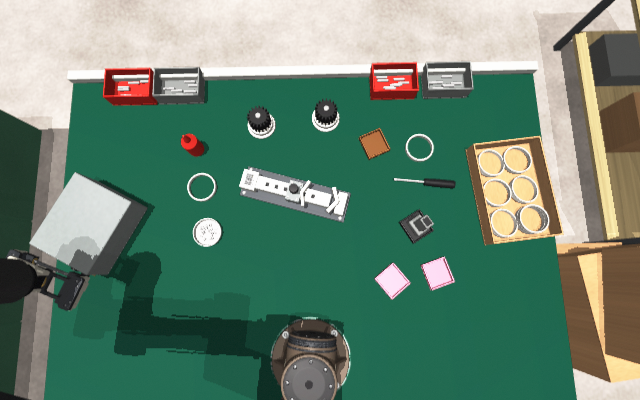

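View pics/wrist0.png

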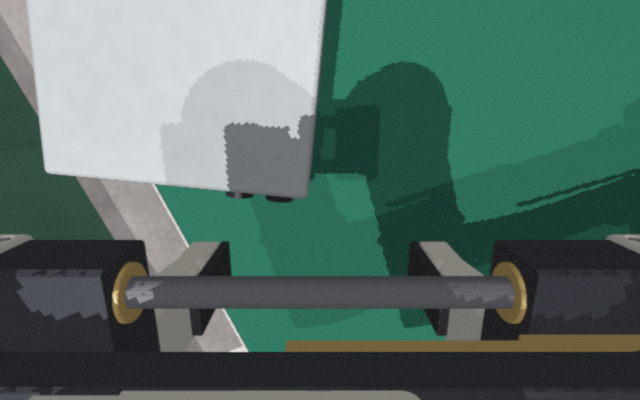

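```bash
cat > h.py <<'E'
import numpy as np,cv2
from scipy.spatial.transform import Rotation as Ro
from plant import r
def cam(n):
    c=r.calibration(n);K=c["K"]
    if n=="wrist":
        s=r.get_state();T=np.eye(4);T[:3,:3]=Ro.from_euler("xyz",s["eef_rot"],degrees=True).as_matrix();T[:3,3]=s["tcp_pos"]
        W=T@c["tool_from_camera"];return K,W[:3,:3],W[:3,3]
    R=cv2.Rodrigues(c["rvec"])[0];return K,R.T,-R.T@c["tvec"]
def pt(C,uv,z):
    K,R,o=C;d=R@np.linalg.solve(K,[uv[0],uv[1],1]);return o+d*(z-o[2])/d[2]
def proj(C,P):
    K,R,o=C;q=K@(R.T@(np.array(P)-o));return q[:2]/q[2]
def crop(im,x0,y0,x1,y1,f,name):
    cv2.imwrite(f"pics/{name}.png",cv2.resize(im[y0:y1,x0:x1,::-1],None,fx=f,fy=f,interpolation=cv2.INTER_CUBIC))
E
python3 - <<'E'
import cv2,numpy as np
from h import *
t=cv2.imread("pics/top0.png")[:,:,::-1];s=cv2.imread("pics/scene0.png")[:,:,::-1]
a=cv2.resize(t[150:230,230:360],None,fx=6,fy=6,interpolation=cv2.INTER_CUBIC)
cv2.imwrite("pics/tf.png",a[:,:,::-1])
b=cv2.resize(t[200:260,380:450],None,fx=6,fy=6,interpolation=cv2.INTER_CUBIC)
c=cv2.resize(s[245:305,190:250],None,fx=6,fy=6,interpolation=cv2.INTER_CUBIC)
cv2.imwrite("pics/ds.png",np.hstack([b,c])[:,:,::-1])
E
```

```text
(no output)
```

View pics/tf.png

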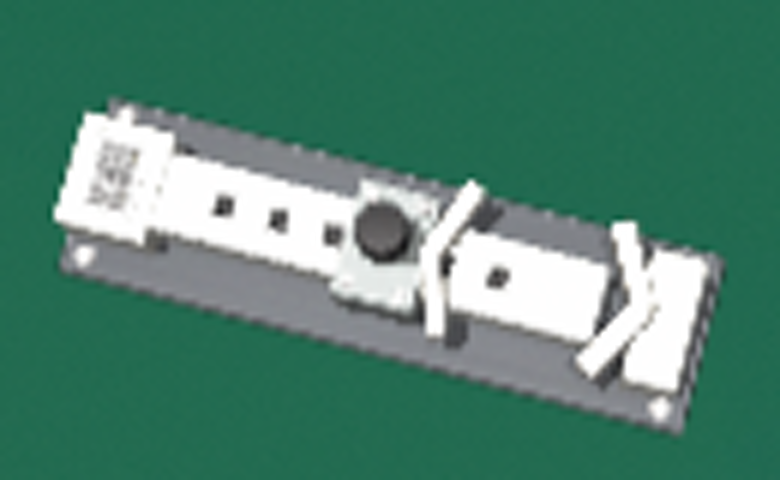

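View pics/ds.png

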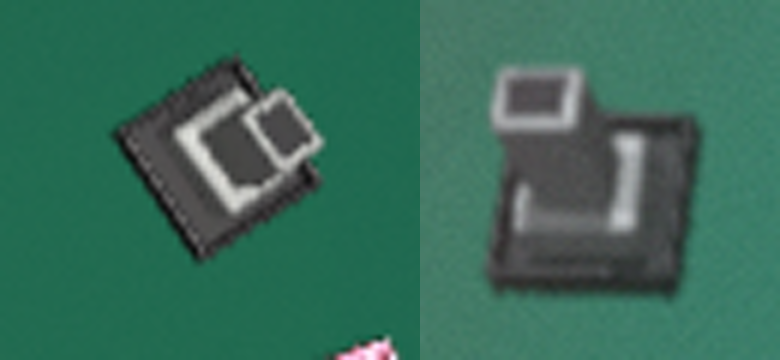

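```bash
python3 - <<'E'
from h import *
T=cam("top");S=cam("scene")
f=lambda c,o,x,y:(x/6+o[0],y/6+o[1])
o=(380,200)
print("grip top",pt(T,f(0,o,284,130),.1285),pt(S,(209.7,261.3),.1285))
for p in[(242,112),(282,90),(325,140),(288,172)]: print(" gc",pt(T,f(0,o,*p),.1285)[:2])
for p in[(235,60),(320,185),(200,260),(118,130)]: print(" dock",pt(T,f(0,o,*p),.02)[:2])
o=(190,245)
for p in[(510-420,100),(697-420,120),(678-420,288),(492-420,280)]: print(" dockS",pt(S,f(0,o,*p),.02)[:2])
o=(230,150)
L=pt(T,f(0,o,115,175),.052);k=pt(T,f(0,o,382,230),.107)
print(L,k,np.linalg.norm((L-k)[:2]),np.degrees(np.arctan2(*(L-k)[[1,0]])))
for p in[(222,205),(278,220),(332,234),(498,277)]: print(" hole",pt(T,f(0,o,*p),.05)[:2])
for p in[(115,100),(62,270),(685,432),(720,260)]: print(" plate",pt(T,f(0,o,*p),.01)[:2])
for n,p in dict(glue=(190,143),la=(260,118),lb=(326,112),trim=(201,187),dish=(207,232),box=(80,222)).items(): print(n,pt(T,p,.05))
E
```

```text
grip top [ 0.39588997 -0.3540134   0.1285    ] [ 0.40181943 -0.35181228  0.1285    ]
 gc [ 0.40522435 -0.33415588]
 gc [ 0.41553233 -0.35454444]
 gc [ 0.39049453 -0.37364621]
 gc [ 0.3753726  -0.35438418]
 dock [ 0.44626277 -0.36167645]
 dock [ 0.37817167 -0.4019902 ]
 dock [ 0.34026929 -0.33538079]
 dock [ 0.41021098 -0.29646175]
 dockS [ 0.34062113 -0.33421667]
 dockS [ 0.41773823 -0.29658351]
 dockS [ 0.4595543  -0.36287421]
 dockS [ 0.38926877 -0.40348164]
[0.55393117 0.17948386 0.052     ] [0.50947225 0.03619968 0.107     ] 0.15002316872286292 72.7616734465263
 hole [0.53676347 0.12330916]
 hole [0.52794086 0.09382457]
 hole [0.51969958 0.06544563]
 hole [ 0.49447969 -0.02146788]
 plate [0.60596909 0.18664004]
 plate [0.51159297 0.21478346]
 plate [ 0.41481848 -0.11967608]
 plate [ 0.50822907 -0.14230738]
glue [0.67873852 0.3710695  0.05      ]
la [0.75866321 0.14561197 0.05      ]
lb [ 0.77443663 -0.07084739  0.05      ]
trim [0.53274898 0.33162404 0.05      ]
dish [0.38993485 0.30913245 0.05      ]
box [0.43105821 0.70278388 0.05      ]
```

```bash
python3 - <<'E'
from h import *
T=cam("top");S=cam("scene")
for z in(.1,.15,.2,.25):
    print(z,[pt(T,p,z)[:2].round(2).tolist() for p in[(77,173),(145,208),(97,275),(30,240)]],[pt(S,p,z)[:2].round(2).tolist() for p in[(413,12),(448,48),(397,68),(366,26)]])
s=r.get_state();R=Ro.from_euler("xyz",s["eef_rot"],degrees=True).as_matrix()
for P in([s["tcp_pos"][0],s["tcp_pos"][1],.38],[.5,.2,.38]): print(R.T@(np.array(P)-s["tcp_pos"])*100)
E
```

```text
0.1 [[0.57, 0.69], [0.46, 0.48], [0.27, 0.61], [0.37, 0.82]] [[0.38, 0.82], [0.56, 0.71], [0.46, 0.53], [0.27, 0.66]]
0.15 [[0.56, 0.66], [0.45, 0.46], [0.27, 0.58], [0.37, 0.78]] [[0.4, 0.75], [0.58, 0.64], [0.48, 0.47], [0.3, 0.6]]
0.2 [[0.55, 0.63], [0.45, 0.44], [0.27, 0.56], [0.37, 0.74]] [[0.42, 0.68], [0.59, 0.58], [0.5, 0.42], [0.33, 0.54]]
0.25 [[0.54, 0.6], [0.44, 0.42], [0.27, 0.53], [0.36, 0.71]] [[0.45, 0.62], [0.61, 0.52], [0.52, 0.36], [0.36, 0.48]]
[ 2.24069027e-03  1.96148664e-02 -1.54163765e+01]
[ 38.38802445  29.70895564 -15.37302236]
```

servo_tool --pt "8.7 0 0 -4 0" --pt "8.7 0 0 -5 0" --pt "8.7 0 0 -5 0" --pt "8.7 3.0 2.3 -1 0" --pt "8.7 3.9 3 0 0" --pt "8.7 3.9 3 0 0" --pt "8.7 3.9 3 0 0" --pt "8.7 3.9 3 0 0"

```text
time_s: 1.15
tcp_pos: [0.3776, 0.4172, 0.3764]
eef_rot: [180.0, 0.0, -22.7]
contact_force: [0.8, -0.1, 0.7]
gripper_width: 0.0874
```

servo_tool --pt "8.7 3.9 3 0 0" --pt "8.7 3.9 3 0 0" --pt "8.7 3.9 3 0 0" --pt "8.7 3.9 3 0 0" --pt "8.7 3 2.3 0 0" --pt "8.7 0 0 0 0"

```text
time_s: 1.9
tcp_pos: [0.4942, 0.2129, 0.3764]
eef_rot: [180.0, 0.0, -22.9]
contact_force: [-0.7, 0.6, -0.7]
gripper_width: 0.0872
```

```bash
python3 - <<'E'
from h import *
s=r.get_state();np.save("w1.npy",np.hstack([s["tcp_pos"],s["eef_rot"]]));C=cam("wrist")
im=r.capture("wrist");cv2.imwrite("pics/w1.png",im[:,:,::-1])
print(s["time_s"],s["tcp_pos"],s["eef_rot"],proj(C,[.554,.179,.052]),proj(C,[.5095,.036,.107]))
E
```

```text
1.9 [0.49416125 0.21291482 0.37638819] [ 1.79972377e+02  6.91220145e-03 -2.29170632e+01] [325.1779409 108.0030437] [453.31800999  95.38063382]
```

View pics/w1.png

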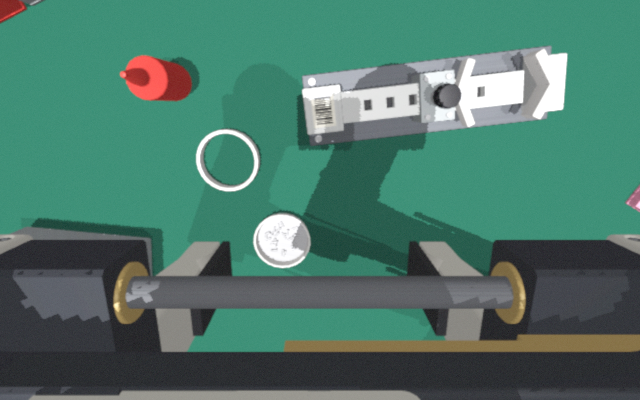

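```bash
python3 - <<'E'
from h import *
im=cv2.imread("pics/w1.png");C=cam("wrist")
g=cv2.cvtColor(im,cv2.COLOR_BGR2GRAY)
m=(g<70).astype(np.uint8);m[:, :425]=0;m[:,465:]=0;m[:75]=0;m[116:]=0
n,l,st,c=cv2.connectedComponentsWithStats(m);print(st,c)
print("label",pt(C,(323,111),.052),"knob",pt(C,c[1+np.argmax(st[1:,4])],.100))
for p in[(368,104),(390,102),(412,99),(481,91)]:print(pt(C,p,.05)[:2])
crop(im[:,:,::-1],290,40,580,150,2.7,"w1c")
s=r.get_state();R=Ro.from_euler("xyz",s["eef_rot"],degrees=True).as_matrix()
print(R.T@(np.array([.399,-.352,.25])-s["tcp_pos"])*100)
E
```

```text
[[     0      0    640    400 255887]
 [   433     84     13     23    113]] [[319.44786175 199.54555331]
 [437.56637168  96.34513274]]
label [0.55114589 0.18437406 0.052     ] knob [0.51460884 0.05234549 0.1       ]
[0.53604974 0.1254985 ]
[0.52702936 0.09755083]
[0.51924609 0.06926999]
[ 0.49332795 -0.01816359]
[13.27030479 55.82666698 12.64512801]
```

View pics/w1c.png

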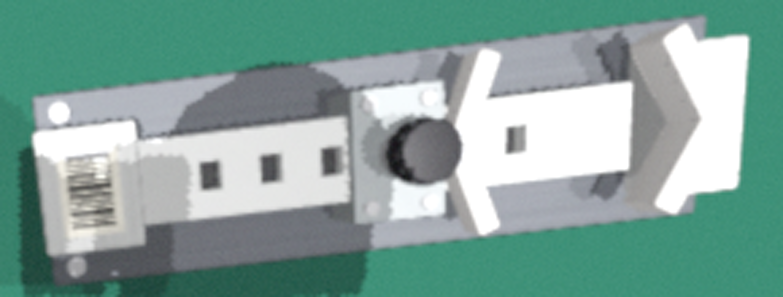

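servo_tool --pt "8.7 0.7 3 0.5 0" --pt "8.7 1.4 5.8 1 0" --pt "8.7 1.4 5.8 1 0" --pt "8.7 1.4 5.8 1 0" --pt "8.7 1.4 5.8 1 0" --pt "8.7 1.4 5.8 1 0" --pt "8.7 1.4 5.8 1 0" --pt "8.7 1.4 5.8 1 0"

```text
time_s: 2.95
tcp_pos: [0.4216, -0.2286, 0.3015]
eef_rot: [-180.0, -0.1, -22.6]
contact_force: [1.7, 0.5, 0.1]
gripper_width: 0.0864
```

servo_tool --pt "8.7 1.4 5.8 1 0" --pt "8.7 1.4 5.8 1 0" --pt "8.7 0 0.6 1 9.2" --pt "8.7 0 0 0 9.2" --pt "8.7 0 0 0 9.2" --pt "8.7 0 0 0 9" --pt "8.7 0 0 0 0"

```text
time_s: 3.82
tcp_pos: [0.401, -0.3503, 0.2714]
eef_rot: [-180.0, 0.0, -59.2]
contact_force: [-0.7, -0.2, 0.3]
gripper_width: 0.087
```

```bash
python3 - <<'E'
from h import *
s=r.get_state();C=cam("wrist")
im=r.capture("wrist");cv2.imwrite("pics/w2.png",im[:,:,::-1])
print(s["time_s"],s["tcp_pos"],s["eef_rot"],proj(C,[.399,-.353,.1285]),proj(C,[.395,-.349,.02]))
E
```

```text
3.825 [ 0.40099053 -0.35031952  0.27142002] [-1.79998780e+02  1.59471448e-02 -5.92158158e+01] [322.79355838 188.13964115] [322.90242441 171.63729667]
```

View pics/w2.png

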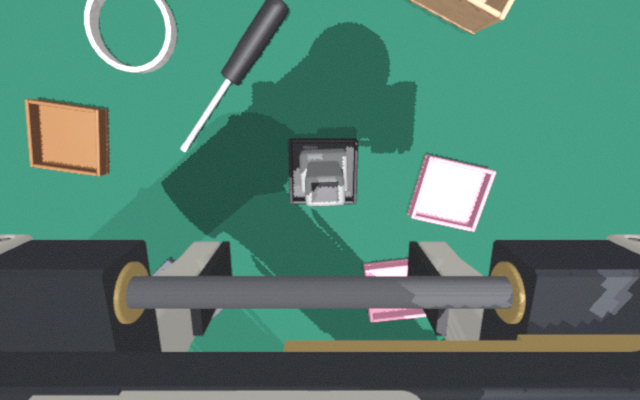

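```bash
python3 - <<'E'
from h import *
crop(cv2.imread("pics/w2.png")[:,:,::-1],275,125,375,220,7,"w2c")
E
```

```text
(no output)
```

View pics/w2c.png

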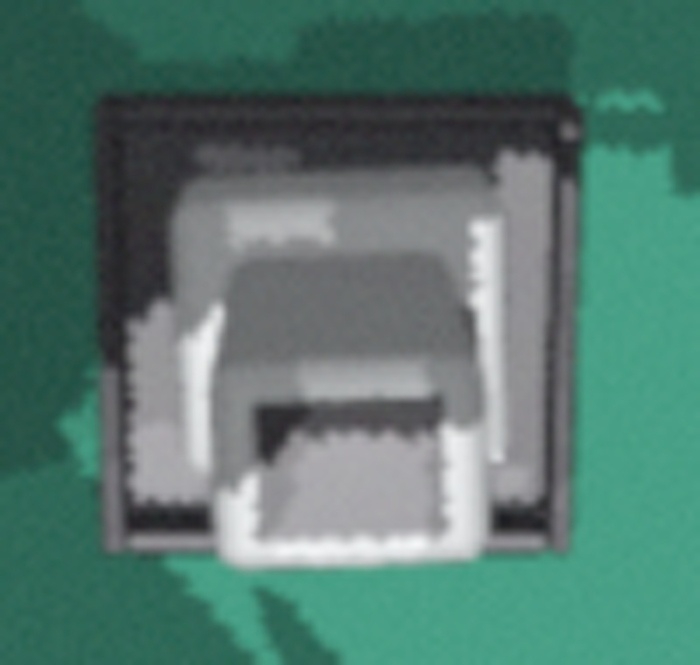

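```bash
python3 - <<'E'
from h import *
C=cam("wrist");s=r.get_state();R=Ro.from_euler("xyz",s["eef_rot"],degrees=True).as_matrix()
f=lambda x,y:(x/7+275,y/7+125)
tl=lambda P:(R.T@(P-s["tcp_pos"])*100).round(2)
for p in[(217,360),(488,360),(488,565),(217,565),(352,462)]:P=pt(C,f(*p),.1285);print("grip",P,tl(P))
q=[pt(C,f(*p),.02) for p in[(100,100),(578,100),(570,550),(107,550)]]
for P in q:print("tray",P,tl(P))
print(tl(np.mean(q,0)))
E
```

```text
grip [ 0.41701098 -0.35460287  0.1285    ] [ 1.19 -1.17 14.29]
grip [ 0.38786152 -0.37202923  0.1285    ] [ 1.19  2.23 14.29]
grip [ 0.37367156 -0.34934764  0.1285    ] [-1.49  2.28 14.29]
grip [ 0.40351526 -0.33151067  0.1285    ] [-1.49 -1.2  14.29]
grip [ 0.39568525 -0.35202956  0.1285    ] [-0.13  0.53 14.29]
tray [ 0.44797807 -0.36169908  0.02      ] [ 3.39 -3.46 25.14]
tray [ 0.38002306 -0.40233656  0.02      ] [ 3.38  4.46 25.14]
tray [ 0.33945057 -0.33631875  0.02      ] [-4.36  4.55 25.14]
tray [ 0.40870822 -0.29492408  0.02      ] [-4.36 -3.52 25.14]
[-0.49  0.51 25.14]
```

servo_tool --pt "8.7 -0.2 0.5 3 0" --pt "8.7 0 0 4 0" --pt "8.7 0 0 4 0" --pt "8.7 0 0 4 0" --pt "8.7 0 0 2.5 0" --pt "8.7 0 0 1.5 0" --pt "8.7 0 0 0 0"

```text
time_s: 4.75
tcp_pos: [0.3949, -0.3516, 0.0809]
eef_rot: [179.9, 0.1, -59.2]
contact_force: [0.2, -0.2, 0.5]
gripper_width: 0.0871
```

servo_tool --pt "5 0 0 0 0" --pt "4 0 0 0 0" --pt "3 0 0 0 0" --pt "3 0 0 0 0" --pt "3 0 0 0 0" --pt "3 0 0 0 0" --pt "3 0 0 0 0" --squeeze 15

```text
time_s: 5.62
tcp_pos: [0.3952, -0.3519, 0.0816]
eef_rot: [-180.0, -0.0, -59.3]
contact_force: [-0.2, -0.2, -0.0]
gripper_width: 0.0361
```

servo_tool --pt "3 0 0 0 0" --pt "3 0 0 -1 0" --pt "3 0 0 -2.5 0" --pt "3 0 0 -4 0" --pt "3 0 0 -4.5 0" --pt "3 0 0 -3.5 0" --pt "3 0 0 -1.5 0" --pt "3 0 0 0 0" --squeeze 25

```text
time_s: 6.62
tcp_pos: [0.3953, -0.3519, 0.2521]
eef_rot: [-179.9, -0.1, -59.3]
contact_force: [0.4, 0.0, -1.8]
gripper_width: 0.0363
```

```bash
python3 - <<'E'
from h import *
s=r.get_state();R=Ro.from_euler("xyz",s["eef_rot"],degrees=True).as_matrix()
im=r.capture("wrist");cv2.imwrite("pics/w3.png",im[:,:,::-1])
print(s["tcp_pos"],s["contact_force"],s["gripper_width"],R.T@(np.array([.5525,.181,.25])-s["tcp_pos"])*100)
E
```

```text
[ 0.39529539 -0.35186952  0.25207358] [ 0.3845311   0.00210248 -1.75274288] 0.036316399769665775 [-37.82198264 -40.69554495   0.21304331]
```

View pics/w3.png

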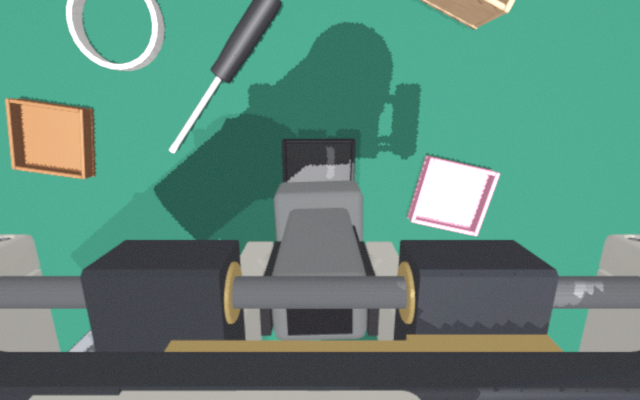

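servo_tool --pt "3 -1.2 -1.3 0 0" --pt "3 -2.4 -2.6 0 0" --pt "3 -3.4 -3.65 0 0" --pt "3 -3.4 -3.65 0 0" --pt "3 -3.4 -3.65 0 0" --pt "3 -3.4 -3.65 0 0" --pt "3 -3.4 -3.65 0 0" --pt "3 -3.4 -3.65 0 0"

```text
time_s: 7.68
tcp_pos: [0.494, -0.0116, 0.2503]
eef_rot: [179.9, 0.0, -59.3]
contact_force: [0.1, -1.1, -1.6]
gripper_width: 0.0361
```

servo_tool --pt "3 -3.4 -3.65 0 0" --pt "3 -3.4 -3.65 0 0" --pt "3 -3.4 -3.65 0 0" --pt "3 -2.4 -2.6 0 0" --pt "3 -1.2 -1.3 0 0" --pt "3 0 0 1 0" --pt "3 0 0 2 0" --pt "3 0 0 1.2 0"

```text
time_s: 8.68
tcp_pos: [0.5509, 0.1794, 0.2079]
eef_rot: [179.9, 0.0, -59.4]
contact_force: [-0.6, -0.6, -1.0]
gripper_width: 0.036
```

```bash
python3 - <<'E'
from h import *
s=r.get_state();R=Ro.from_euler("xyz",s["eef_rot"],degrees=True).as_matrix()
im=r.capture("wrist");cv2.imwrite("pics/w4.png",im[:,:,::-1])
cv2.imwrite("pics/s4.png",cv2.resize(r.capture("scene")[120:260,260:420,::-1],None,fx=4,fy=4,interpolation=cv2.INTER_CUBIC))
print(s["tcp_pos"],s["contact_force"],s["gripper_width"],R.T@(np.array([.5525,.181,.204])-s["tcp_pos"])*100)
E
```

```text
[0.55087342 0.17936392 0.20785156] [-0.55822939 -0.62850253 -0.99138493] 0.036037814025638354 [-0.05792245 -0.22421238  0.38463464]
```

View pics/w4.png

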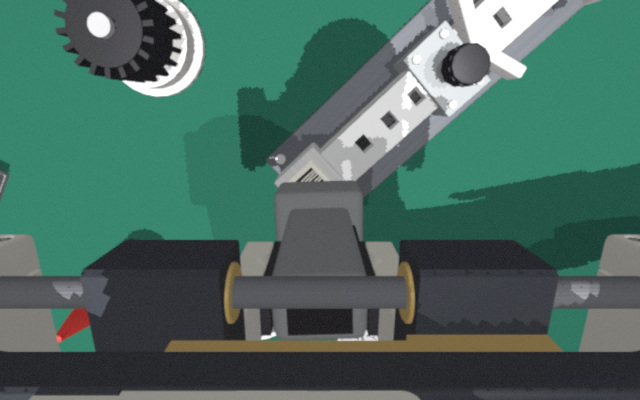

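View pics/s4.png

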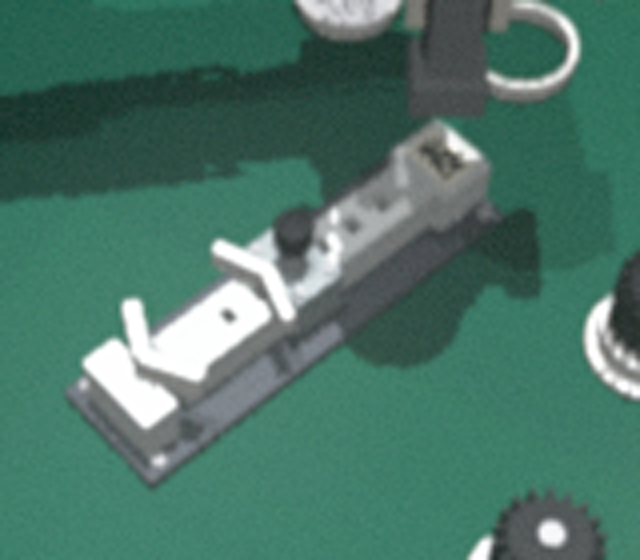

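```bash
python3 - <<'E'
from h import *
S=cam("scene")
print(pt(S,(370,159.5),.052),proj(S,[.551,.1795,.131]))
s=r.get_state();print(s["tcp_pos"],s["eef_rot"])
E
```

```text
[0.55755488 0.18124118 0.052     ] [370.14459615 142.16241895]
[0.55084783 0.17937722 0.20777265] [ 1.79815048e+02  6.23922956e-03 -5.93901236e+01]
```

servo_tool --pt "3 0 -0.35 0.4 0" --pt "3 0 0 0 0" --pt "3 0 0 0 0" --pt "3 0 0 0 0" --pt "3 0 0 0 0" --pt "3 0 0 0 0" --pt "3 0 0 0 0" --pt "3 0 0 0 0"

```text
time_s: 9.78
tcp_pos: [0.555, 0.1824, 0.2056]
eef_rot: [-180.0, -0.0, -59.3]
contact_force: [0.6, 0.5, -2.1]
gripper_width: 0.0364
```

servo_tool --pt "3 0 0 0 0" --pt "3 0 0 0 0" --pt "3 0 0 0 0" --pt "3 0 0 0 0" --pt "3 0 0 0 0" --pt "3 0 0 0 0" --pt "3 0 0 0 0" --pt "3 0 0 0 0"

```text
time_s: 10.78
tcp_pos: [0.555, 0.1824, 0.2056]
eef_rot: [-180.0, 0.0, -59.3]
contact_force: [0.3, 1.4, -2.1]
gripper_width: 0.0361
```

servo_tool --pt "3 0 0 0 0" --pt "3 0 0 0 0" --pt "3 0 0 0 0" --pt "3 0 0 0 0" --pt "3 0 0 0 0" --pt "3 0 0 0 0" --pt "3 0 0 0 0" --pt "3 0 0 0 0"

```text
time_s: 11.78
tcp_pos: [0.555, 0.1823, 0.2055]
eef_rot: [180.0, -0.0, -59.3]
contact_force: [0.1, -1.6, -1.4]
gripper_width: 0.0361
```

```bash
python3 - <<'E'
from h import *
s=r.get_state();R=Ro.from_euler("xyz",s["eef_rot"],degrees=True).as_matrix()
print(s["tcp_pos"],s["eef_rot"],R.T@(np.array([.3952,-.3518,.252])-s["tcp_pos"])*100)
cv2.imwrite("pics/s5.png",cv2.resize(r.capture("scene")[50:260,260:420,::-1],None,fx=2.8,fy=2.8,interpolation=cv2.INTER_CUBIC))
E
```

```text
[0.55500934 0.18234138 0.20553688] [ 1.79997003e+02 -8.27913820e-04 -5.93344019e+01] [37.79400019 40.98901006 -4.64362116]
```

View pics/s5.png

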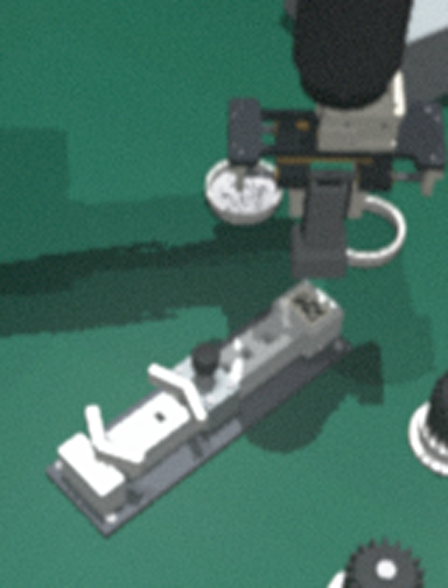

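servo_tool --pt "3 0 0 -1 0" --pt "3 0 0 -2.5 0" --pt "3 1.2 1.3 -1.1 0" --pt "3 2.4 2.6 0 0" --pt "3 3.4 3.65 0 0" --pt "3 3.4 3.65 0 0" --pt "3 3.4 3.65 0 0" --pt "3 3.4 3.65 0 0"

```text
time_s: 12.82
tcp_pos: [0.4823, -0.0619, 0.252]
eef_rot: [-180.0, -0.0, -59.3]
contact_force: [0.7, 0.2, -1.9]
gripper_width: 0.0363
```

servo_tool --pt "3 3.4 3.65 0 0" --pt "3 3.4 3.65 0 0" --pt "3 3.4 3.65 0 0" --pt "3 3.4 3.65 0 0" --pt "3 3.4 3.65 0 0" --pt "3 2.4 2.6 0 0" --pt "3 1.2 1.65 0 0" --pt "3 0 0 0 0"

```text
time_s: 13.82
tcp_pos: [0.3937, -0.353, 0.2516]
eef_rot: [180.0, 0.0, -59.5]
contact_force: [0.5, -0.2, -1.2]
gripper_width: 0.0362
```

```bash
python3 - <<'E'
from h import *
s=r.get_state();R=Ro.from_euler("xyz",s["eef_rot"],degrees=True).as_matrix()
print(s["tcp_pos"],s["eef_rot"],R.T@(np.array([.3952,-.3518,.0825])-s["tcp_pos"])*100)
cv2.imwrite("pics/w6.png",r.capture("wrist")[:,:,::-1])
E
```

```text
[ 0.3936955  -0.35300887  0.25157717] [ 1.79989782e+02  1.74288356e-02 -5.94898984e+01] [-0.02262385 -0.1940074  16.90769043]
```

View pics/w6.png

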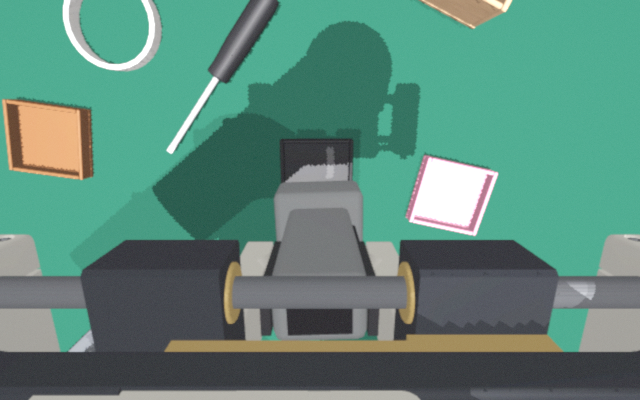

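servo_tool --pt "3 0 -0.2 2 0" --pt "3 0 0 3.5 0" --pt "3 0 0 4 0" --pt "3 0 0 3.5 0" --pt "3 0 0 2 0" --pt "3 0 0 1.2 0" --pt "3 0 0 0.6 0" --pt "3 0 0 0 0"

```text
time_s: 14.88
tcp_pos: [0.3971, -0.3508, 0.0839]
eef_rot: [-180.0, -0.0, -59.3]
contact_force: [0.6, 0.3, -1.4]
gripper_width: 0.0359
```

servo_tool --pt "3 0 0 0.1 0" --pt "3 0 0 0.1 0" --pt "3 0 0 0.05 0" --pt "3 0 0 0 0"

```text
time_s: 15.38
tcp_pos: [0.3971, -0.351, 0.0815]
eef_rot: [-180.0, -0.0, -59.3]
contact_force: [-0.7, 2.1, 3.0]
gripper_width: 0.0361
```

servo_tool --pt "3.8 0 0 0 0" --pt "4.4 0 0 0 0" --pt "6 0 0 0 0" --pt "8.7 0 0 0 0" --pt "8.7 0 0 0 0" --pt "8.7 0 0 0 0" --pt "8.7 0 0 0 0" --pt "8.7 0 0 0 0"

```text
time_s: 16.38
tcp_pos: [0.3968, -0.3509, 0.0811]
eef_rot: [180.0, 0.0, -59.3]
contact_force: [-0.1, 0.3, -0.1]
gripper_width: 0.087
```

servo_tool --pt "8.7 0 0 -1.5 0" --pt "8.7 0 0 -3.5 0" --pt "8.7 0 0 -5 0" --pt "8.7 0 0 -5 0" --pt "8.7 0 0 -3 0" --pt "8.7 0 0 0 0"

```text
time_s: 17.12
tcp_pos: [0.398, -0.3516, 0.2651]
eef_rot: [-179.8, -0.3, -59.3]
contact_force: [0.2, 0.1, -1.2]
gripper_width: 0.0871
```

```bash
python3 - <<'E'
from h import *
s=r.get_state()
R=Ro.from_euler("xyz",[180,0,-17.2],degrees=True).as_matrix();R0=Ro.from_euler("xyz",s["eef_rot"],degrees=True).as_matrix()
D=np.array([.511,.038,.25])-s["tcp_pos"]
print(s["tcp_pos"],s["eef_rot"],R.T@D*100,R0.T@D*100)
a=r.capture("wrist")[110:260,240:400];b=r.capture("scene")[230:310,180:265];
cv2.imwrite("pics/w7.png",np.hstack([cv2.resize(x,(380,380),interpolation=cv2.INTER_CUBIC) for x in(a,b)])[:,:,::-1])
E
```

```text
[ 0.3979719  -0.35161262  0.2651115 ] [-179.80113207   -0.31488878  -59.32209463] [ -0.72382866 -40.56118304   1.5111497 ] [-27.74966255 -29.59455412   1.46139146]
```

View pics/w7.png

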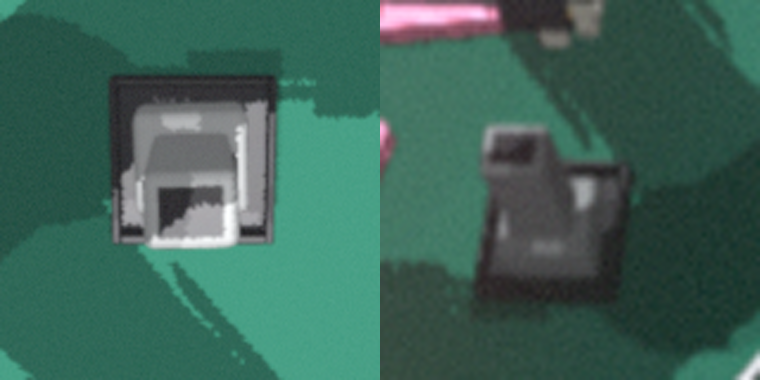

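servo_tool --pt "8.7 0 0 0 -10.5" --pt "8.7 0 0 0 -10.5" --pt "8.7 0 0 0 -10.5" --pt "8.7 0 0 0 -10.5" --pt "8.7 -0.1 -3 0 0" --pt "8.7 -0.1 -5 0 0" --pt "8.7 -0.1 -5 0 0" --pt "8.7 -0.1 -5 0 0"

```text
time_s: 18.23
tcp_pos: [0.4462, -0.1764, 0.2602]
eef_rot: [180.0, 0.1, -17.4]
contact_force: [0.8, -0.3, -0.1]
gripper_width: 0.087
```

servo_tool --pt "8.7 -0.1 -5 0 0" --pt "8.7 -0.1 -5 0 0" --pt "8.7 -0.1 -5 0 0" --pt "8.7 -0.1 -5 0.5 0" --pt "8.7 0 -2.5 0.5 0" --pt "8.7 0 0 0 0" --pt "8.7 0 0 0 0"

```text
time_s: 19.1
tcp_pos: [0.5094, 0.0376, 0.2505]
eef_rot: [179.9, 0.1, -17.3]
contact_force: [0.1, 0.5, -0.6]
gripper_width: 0.0867
```

```bash
python3 - <<'E'
from h import *
s=r.get_state();C=cam("wrist");print(s["time_s"],s["tcp_pos"],s["eef_rot"],proj(C,[.511,.038,.107]))
im=r.capture("wrist");cv2.imwrite("pics/w8.png",im[:,:,::-1])
E
```

```text
19.1 [0.50935009 0.03763485 0.2504764 ] [ 1.79933533e+02  6.85435473e-02 -1.73266665e+01] [318.75431802 187.99821322]
```

View pics/w8.png

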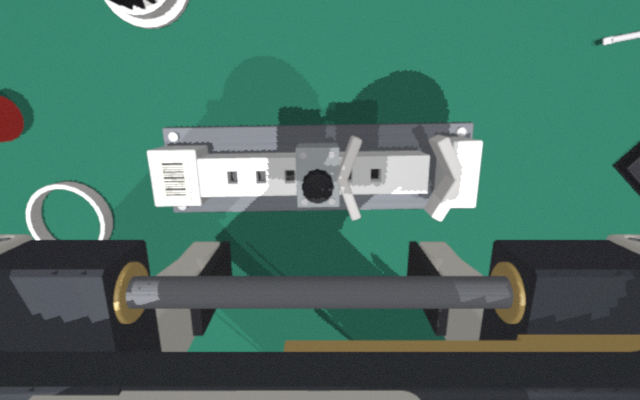

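```bash
python3 - <<'E'
from h import *
C=cam("wrist");s=r.get_state();R=Ro.from_euler("xyz",s["eef_rot"],degrees=True).as_matrix()
im=cv2.imread("pics/w8.png");crop(im[:,:,::-1],280,140,370,230,7,"w8c")
g=im.max(2);m=(g<75).astype(np.uint8);m[:165]=0;m[206:]=0;m[:,:300]=0;m[:,336:]=0
n,l,st,c=cv2.connectedComponentsWithStats(m);i=1+np.argmax(st[1:,4]);print(st[i],c[i])
for z in(.095,.107):P=pt(C,c[i],z);print(P,R.T@(P-s["tcp_pos"])*100)
for p in[(232,177),(261,176.5),(290,175),(375,174)]:print((R.T@(pt(C,p,.05)-s["tcp_pos"])*100).round(2))
E
```

```text
[302 169  31  34 796] [317.22236181 185.63567839]
[0.51096407 0.03936234 0.095     ] [ 0.09635529 -0.24108222 15.57772513]
[0.51358749 0.03849918 0.107     ] [ 0.37169887 -0.23617857 14.3775437 ]
[-0.   -9.17 20.07]
[ 0.05 -6.14 20.07]
[ 0.21 -3.1  20.08]
[ 0.3   5.78 20.08]
```

View pics/w8c.png

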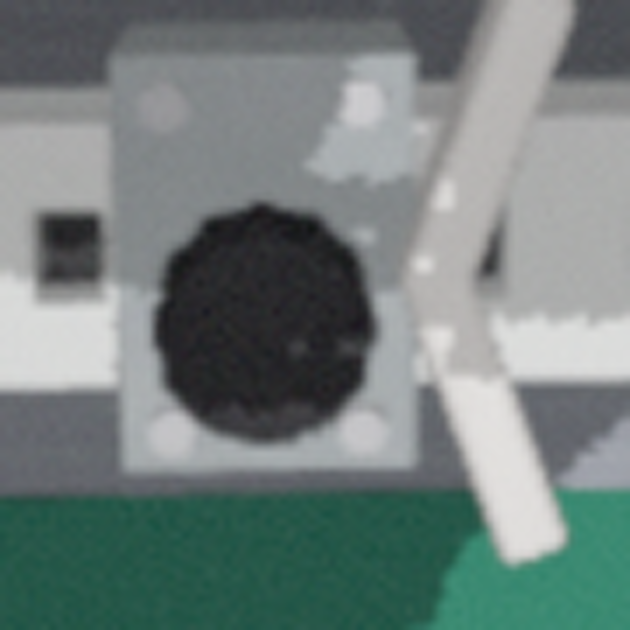

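servo_tool --pt "8.7 0.2 -0.2 2 -1" --pt "8.7 0 0 4 0" --pt "8.7 0 0 4 0" --pt "8.7 0 0 3.5 0" --pt "8.7 0 0 2 0" --pt "8.7 0 0 1 0" --pt "8.7 0 0 0.6 0" --pt "8.7 0 0 0 0"

```text
time_s: 20.15
tcp_pos: [0.5126, 0.0393, 0.0804]
eef_rot: [-180.0, -0.0, -16.3]
contact_force: [0.5, -0.6, 0.5]
gripper_width: 0.0869
```

```bash
python3 - <<'E'
from h import *
print(r.get_state()["tcp_pos"])
im=r.capture("wrist");cv2.imwrite("pics/w9.png",im[:,:,::-1])
E
```

```text
[0.51259953 0.03928642 0.08040168]
```

View pics/w9.png

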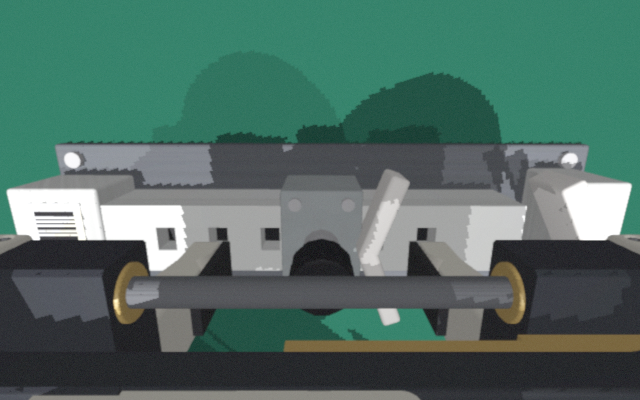

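servo_tool --pt "6 0 0 0.1 0" --pt "4 0 0 0 0" --pt "3 0 0 0 0" --pt "2 0 0 0 0" --pt "2 0 0 0 0" --pt "2 0 0 0 0" --pt "2 0 0 0 0" --pt "2 0 0 0 0" --squeeze 15

```text
time_s: 21.2
tcp_pos: [0.5123, 0.0393, 0.0791]
eef_rot: [180.0, 0.0, -16.3]
contact_force: [0.4, -1.0, -0.6]
gripper_width: 0.0276
```

servo_tool --pt "2 0 0 0 0" --pt "2 0 0 0 0" --pt "2 0 0 0 0" --squeeze 40

```text
time_s: 21.58
tcp_pos: [0.5123, 0.0393, 0.079]
eef_rot: [180.0, 0.0, -16.3]
contact_force: [-0.6, -1.8, 0.2]
gripper_width: 0.0267
```

servo_tool --pt "2 0 0 -0.3 0" --pt "2 0 0 -0.4 0" --pt "2 0 0 -0.4 0" --pt "2 0 0 -0.15 0" --pt "2 0 0 0 0" --pt "2 0 0 0 0"

```text
time_s: 22.32
tcp_pos: [0.5122, 0.0393, 0.0914]
eef_rot: [180.0, 0.0, -16.3]
contact_force: [1.8, -2.3, -9.6]
gripper_width: 0.0269
```

```bash
python3 - <<'E'
from h import *
s=r.get_state();print(s["tcp_pos"],s["contact_force"],s["gripper_width"])
E
```

```text
[0.51221689 0.03934965 0.09140415] [ 1.76595719 -2.3336525  -9.59166319] 0.02693143857253858
```

servo_tool --pt "2 0 -0.3 0 0" --pt "2 0 -0.6 0 0" --pt "2 0 -0.7 0 0" --pt "2 0 -0.7 0 0" --pt "2 0 -0.5 0 0" --pt "2 0 -0.2 0 0" --pt "2 0 0 0 0" --pt "2 0 0 0 0"

```text
time_s: 23.32
tcp_pos: [0.521, 0.0687, 0.0916]
eef_rot: [-179.9, -0.0, -16.3]
contact_force: [1.2, 1.0, -9.9]
gripper_width: 0.0268
```

```bash
python3 - <<'E'
from h import *
s=r.get_state();R=Ro.from_euler("xyz",s["eef_rot"],degrees=True).as_matrix()
print(s["tcp_pos"],s["contact_force"],s["gripper_width"],R.T@(s["tcp_pos"]-[.5123,.0393,.079])*1000)
cv2.imwrite("pics/w10.png",r.capture("wrist")[:,:,::-1])
E
```

```text
[0.52097351 0.06869372 0.09161945] [ 1.17446352  1.02856365 -9.86585516] 0.02683040859282206 [  0.05904191 -30.65806202 -12.59168975]
```

View pics/w10.png

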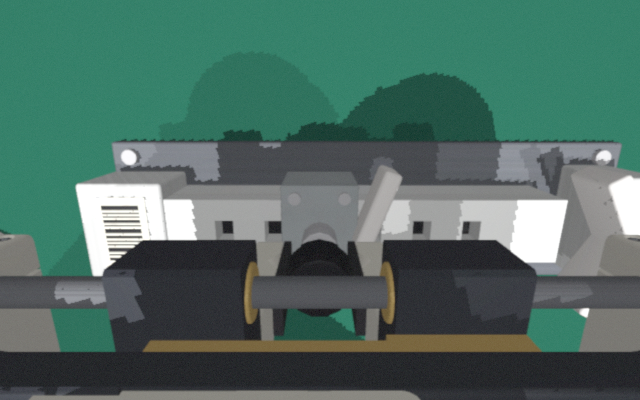

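servo_tool --pt "2 0 0.05 0.3 0" --pt "2 0 0 0.4 0" --pt "2 0 0 0.4 0" --pt "2 0 0 0.15 0" --pt "2 0 0 0 0" --pt "2 0 0 0 0"

```text
time_s: 24.12
tcp_pos: [0.5207, 0.0677, 0.0791]
eef_rot: [-180.0, -0.0, -16.3]
contact_force: [0.2, 1.3, -7.2]
gripper_width: 0.0268
```

```bash
python3 - <<'E'
from h import *
s=r.get_state();R=Ro.from_euler("xyz",s["eef_rot"],degrees=True).as_matrix()
print(s["tcp_pos"],s["contact_force"],s["gripper_width"],R.T@(s["tcp_pos"]-[.5123,.0393,.079])*1000)
E
```

```text
[0.52072628 0.06774587 0.07911499] [ 0.15210401  1.33944147 -7.20607936] 0.02681591116469751 [  0.08529361 -29.66754529  -0.11158238]
```

servo_tool --pt "2 0 0 0.05 0" --pt "2 0 0 0.05 0" --pt "2 0 0 0 0" --pt "2 0 0 0 0"

```text
time_s: 24.62
tcp_pos: [0.5209, 0.0677, 0.079]
eef_rot: [-180.0, -0.0, -16.3]
contact_force: [-4.8, 1.5, 5.9]
gripper_width: 0.0269
```

```bash
python3 - <<'E'
from h import *
s=r.get_state();print(s["time_s"],s["tcp_pos"],s["contact_force"],s["gripper_width"])
t=r.capture("top");w=r.capture("wrist");cv2.imwrite("pics/w11.png",w[:,:,::-1]);cv2.imwrite("pics/t11.png",t[:,:,::-1])
E
```

```text
24.625 [0.5209099  0.06771828 0.07899671] [-4.80671536  1.46959994  5.86047869] 0.02692502292143747
```

View pics/w11.png

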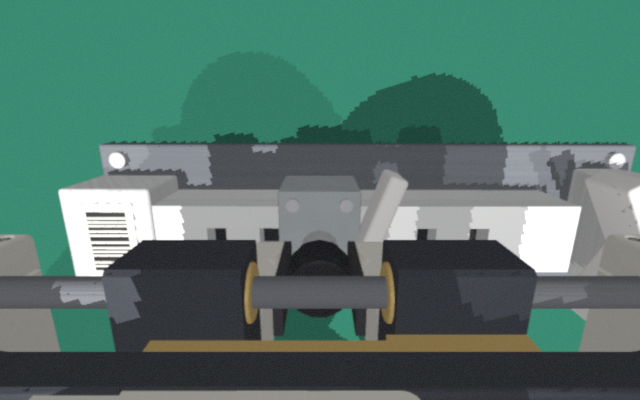

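View pics/t11.png

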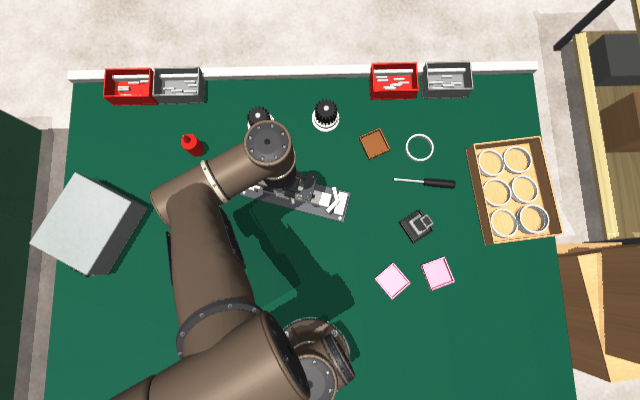

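```bash
python3 -c "
from plant import r
print(r.close_job());s=r.get_state();print(s['time_s'],s['tcp_pos'],s['contact_force'],s['gripper_width'])"
```

```text
the job is handed in; nothing more can be done
None
the job is handed in; nothing more can be done
```

The job is done in the order asked and handed in at about 24.7 s of the 58 s allowed.

- **Scan:** I held the scanner upright and still for about 2.9 s, with its window about 7.5 cm above the middle of the label. The three cameras placed the label within about 6 mm of each other, against the 15 mm allowed.
- **Dock:** I put the scanner back in the black tray and let it go. The pictures afterwards show it standing upright and free there.
- **Lock knob:** I lifted the knob 12.4 mm, with about 9.6 N of spring force felt. I slid the section 30 mm towards the label and lowered the pin.

**Last checks:**
- The section stopped 29.7 mm from its start, and the wrist picture shows one hole fewer on the label side and one more on the other.
- The knob is back at its home height, with the TCP at 0.079 m both before and after.
- The first lowering still carried −7.2 N, so I commanded another 1 mm down. The knob moved only about 0.1 mm and the force turned to +5.9 N, so the pin is on its bottom.
- The gripper still holds the knob at 27 mm opening. A sideways reading of about −5 N remained at the end, and I left it.
- The top picture shows the bystanders I could see where they were. The arm hides the dish and one trim ring, and partly hides one lamp.

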